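# Lens edger coolant filter service

### The job

Service the lens edger's coolant filter: first turn the red isolator handle to off. With the power off, move every filter rod that is in the wooden drying stand into the blue filter housing, one upright in each hole, orange end up and fully down, and swap the two canisters, so that the fresh one (blue cap) stands upright wholly on the green mat and the spent one (black cap) upright wholly on the grey mat (the yellow mat is free for setting one aside). When all of that is done, turn the isolator handle back to on; leave everything else on the bench where it is.

Things in the scene. Friction and masses are not known exactly. Their poses are not given: they have to be found in the camera images.
- handle (a joint): angle of the isolator's red rotary handle, rad: 0 = on (bar along the box's y axis), 1.57 = off (bar along the box's x axis), with stops at both. It grows anticlockwise seen from above, so on to off is a quarter turn anticlockwise from above. It starts on. A spring snaps it to the nearer end once let go (centre at 0.785); about 0.1 N m holds it at each end, plus 0.03 N m of friction.
- handle_grip (a point): point on the handle's vertical turning axis, at the height to grip (105 above the bench). The grip is an upright red bar 70 long, 14 thick and 32 tall, from 87 to 119 above the bench, on a black disc 54 in diameter whose top is at 89. The x axis runs along the bar and turns with it, z is up. A white line on the +x end points at a red mark when off and at a green mark when on.
- isolator: fixed grey box 110 x 110 x 80 high with a yellow top plate, carrying the red handle in the middle of its top. Origin at the centre of its underside, z up. Its place and yaw vary.
- housing: fixed blue filter housing: block 50 (x) x 170 (y) x 85 high with four square holes 26 wide, 70 deep (floors at z = 15) at y = -60, -20, +20, +60 mm on its own y axis, x = 0, with 2 mm chamfers. Empty at the start. Origin at the centre of its underside. Its place and yaw vary.
- stand: fixed wooden drying stand: block 50 (x) x 170 (y) x 50 high with four round holes 21 in diameter, 35 deep (floors at z = 15) at y = -60, -20, +20, +60 mm on its own y axis, x = 0. Origin at the centre of its underside. Its place and yaw vary.
- rod0: filter rod, if present in this start (2 to 4 of rod0..rod3 are): white straight cylinder, diameter 16, length 130, 45 g, with an orange top 20 mm (z up along the rod); the orange is only paint of the same diameter. Origin at the centre of its flat lower end. It starts upright in one of the holes of the drying stand, its top 145 above the bench.
- rod1: filter rod, if present in this start (2 to 4 of rod0..rod3 are): white straight cylinder, diameter 16, length 130, 45 g, with an orange top 20 mm (z up along the rod); the orange is only paint of the same diameter. Origin at the centre of its flat lower end. It starts upright in one of the holes of the drying stand, its top 145 above the bench.
- rod2: filter rod, if present in this start (2 to 4 of rod0..rod3 are): white straight cylinder, diameter 16, length 130, 45 g, with an orange top 20 mm (z up along the rod); the orange is only paint of the same diameter. Origin at the centre of its flat lower end. It starts upright in one of the holes of the drying stand, its top 145 above the bench.
- rod3: filter rod, if present in this start (2 to 4 of rod0..rod3 are): white straight cylinder, diameter 16, length 130, 45 g, with an orange top 20 mm (z up along the rod); the orange is only paint of the same diameter. Origin at the centre of its flat lower end. It starts upright in one of the holes of the drying stand, its top 145 above the bench.
- spent_can: closed squat canister, about 0.3 kg: round base 76 in diameter and 42 high, shoulder up to z = 50, then a ribbed round cap 44 in diameter from z = 50 to z = 87, good to grip from above. Origin at the centre of its underside, z up. It may be knocked aside on the bench. Amber body with black cap. Starts on the green mat.
- fresh_can: closed squat canister, about 0.3 kg: round base 76 in diameter and 42 high, shoulder up to z = 50, then a ribbed round cap 44 in diameter from z = 50 to z = 87, good to grip from above. Origin at the centre of its underside, z up. It may be knocked aside on the bench. White body with blue cap. Starts on the grey mat.
- service_mat: green service mat, flat painted disc on the bench, 110 in diameter, 1 thick, purely a mark (things stand on the bench itself, z = 0). Origin at its centre. The fresh canister must end here.
- spare_mat: grey spare mat, flat painted disc on the bench, 110 in diameter, 1 thick, purely a mark (things stand on the bench itself, z = 0). Origin at its centre. The spent canister must end here.
- empty_mat: yellow mat, flat painted disc on the bench, 110 in diameter, 1 thick, purely a mark (things stand on the bench itself, z = 0). Origin at its centre. It starts empty and may be used to set a canister aside.
- spray_bottle: bystander: white and blue bottle, 60 in diameter, 170 tall, origin at the centre of its underside; leave alone
- mug: bystander: blue mug, 80 in diameter, 90 tall, origin at the centre of its underside; leave alone
- screwdriver: bystander: screwdriver lying on the bench; leave alone
- wrench: bystander: 150 mm wrench lying on the bench; leave alone
- lens_blanks: bystander: stack of clear lens blanks, disc 66 in diameter, 20 high, origin at the centre of its underside; leave alone
- pad_box: bystander: small cardboard box 40 x 60 x 22 high, origin at the centre of its underside; leave alone

How it is judged:
By the outcome, as a careful person would: the job done as asked, in the order asked, and still so for the second after the job is handed in, with the robot touching nothing.
Of rod0, rod1, rod2, rod3 only 2 to 4 are there at a start; the rules pass over those that are not, and their reading is None.
At some moment in a run one of spent_can, fresh_can may be knocked a few centimetres aside while the robot is not near it.
It also fails if it takes over 210 s, if anything falls off the work surface, if the arm or the gripper's body presses on something with over 40 N, if the wrist force passes 120 N, or if a joint passes its speed limit or range.

### The arm

A 6-joint arm with a two-finger parallel gripper is mounted at the origin on the work surface. World frame = base frame: x ahead of the robot, y to its left, z up, the work surface at z = 0. Lengths are in m, angles in rad, forces in N, time in s.
With the tool pointing down it reaches from about 0.375 to 0.975 m from the base axis. Payload 3.8 kg.
Tool frame: the origin (TCP) lies midway between the tips of the shut fingers; the grasp point (between the pads) lies 19 mm behind it; z points along the fingers, y is the line along which they close (so a half turn about z gives the same grasp; the last joint's range is limited). The gripper opens to 85 mm and grips with 20 to 120 N. Pads are 22 mm wide; open, the fingers measure 114 mm over their backs; the gripper's body (76 mm by 85 mm) begins 54 mm behind the grasp point. The pads swing forward as they close: fully open they stand 13 mm farther back than shut.
Start: joints at [1.24, 0.264, 1.604, -0, 1.274, -0.037], TCP at [0.195, 0.646, 0.231] pointing down, gripper open.
Joint ranges: [-2.63, 2.63], [-0.94, 2.18], [0.31, 2.57], [-1.31, 4.45], [0, 2.66], [-2.55, 2.55]. Speed limits (rad/s): [2.57, 2.57, 3.14, 3.14, 3.14, 3.14].

### API

Orientations are given as a unit quaternion [w, x, y, z].
In Python, from rig import ctrl gives the robot as it stands. Calls block until the motion is done:
- ctrl.goto(position, orientation): joint-space move of the TCP to a pose.
- ctrl.movel(position, frame=None, v=0.15): straight line of the TCP; frame=None keeps the orientation; v is the mean speed in m/s.
- ctrl.move_joints(angles): joint-space move.
- ctrl.let_go() and ctrl.close(strength=None): open the fingers fully, or close them until they stop; strength is the grip in N (None keeps the last).
- ctrl.hold(seconds).
- ctrl.solve_ik(position, orientation): joint angles nearest the present ones, or None.
- ctrl.sense(): the state.
- ctrl.grab_frame(name): name is "scene" or "side" or "wrist"; returns a dict with "pixels" (400x640x3 uint8, blue, green, red), "camera_matrix" (3x3 intrinsics, pixels), "distortion" ([k1, k2, p1, p2, k3] as OpenCV has them; the pictures are not rectified), "R" (3x3) and "t" (3): a world point X has camera coordinates R X + t. Camera axes: x right, y down, z forward; pixel columns grow to the right and rows downward; lengths in m; the calibration is good to about 2 mm. A picture is of the moment at which its call begins. There is no depth.
A pose or a line that the arm cannot do raises ctrl.MotionError and nothing moves.
- ctrl.finish_job(): hands the job in; it is judged then, once.
The state is a dict: "clock": time; "joint_pos": joint angles; "dq": joint speeds; "joint_torque": joint torques, N m; "tool_pos": TCP position; "tcp_rot": TCP orientation; "ft_force": force on the tool from outside, world axes, zero at the start; "moment": the same for the moment, N m; "opening": finger opening in m; "grasp_force": force on a finger pad.
Only numpy, scipy, OpenCV 4.12 (cv2) and the standard library are available. Lean on these libraries where they do the work, as an engineer would, in place of code of your own. Each camera call takes 0.05 s, during which the arm holds its last target. There are 200 camera calls.

## Working session

There is one attempt and no reset: what is moved stays moved. The work goes in short steps, each a Python script; the robot and the scene stay as the last script left them, time stands still between calls to the robot, and variables do not carry over. Pictures are saved under pics/ and viewed, at most 14 in all, crops included, and the job is handed in when it is done.

```bash
ls; mkdir -p pics; python3 - <<'E'
from rig import ctrl
import cv2
print(ctrl.sense())
for n in("scene","side","wrist"):
    f=ctrl.grab_frame(n); cv2.imwrite(f"pics/{n}0.png",f["pixels"]); print(n,f["camera_matrix"],f["distortion"],f["R"],f["t"])
E
```

```text
pics
{'clock': 0.0, 'joint_pos': array([ 1.24011077e+00,  2.64740759e-01,  1.60540021e+00,  1.63620915e-05,
        1.27368039e+00, -3.69141602e-02]), 'dq': array([-0.00026717,  0.00117753,  0.00200369,  0.00097648,  0.00011203,
       -0.00063181]), 'joint_torque': array([ 6.05614769e-04, -5.15103078e+01, -3.67326164e+01, -2.92500727e-05,
        1.28651981e-02,  1.31133197e-05]), 'tool_pos': array([0.19522197, 0.64538267, 0.22995621]), 'tcp_rot': array([-2.11354807e-04,  1.46360367e-01,  9.89230712e-01, -1.09415366e-03]), 'ft_force': array([ 0.03864631, -0.647867  , -0.08160444]), 'moment': array([-0.0204249 , -0.00188123, -0.03604317]), 'grasp_force': 0.0, 'opening': 0.08506196516915186}
scene [[404.49267868   0.         323.16804891]
 [  0.         404.49267868 197.20597204]
 [  0.           0.           1.        ]] [-0.07196115  0.          0.          0.          0.        ] [[ 0.40849858  0.9125695  -0.01859606]
 [ 0.70630351 -0.32894022 -0.62684423]
 [-0.57815592  0.24293051 -0.77892265]] [-0.2295779  -0.32373403  1.42666257]
side [[407.27138895   0.         320.21142069]
 [  0.         407.27138895 206.46302251]
 [  0.           0.           1.        ]] [-0.10204713  0.          0.          0.          0.        ] [[-0.92686618 -0.37499252 -0.01731184]
 [-0.17203364  0.46529887 -0.86827495]
 [ 0.33365179 -0.80179647 -0.49578111]] [0.53424012 0.14821023 0.78798101]
wrist [[284.2982556    0.         319.83069152]
 [  0.         284.2982556  195.19014602]
 [  0.           0.           1.        ]] [-0.00056835  0.          0.          0.          0.        ] [[ 0.2880025   0.95762833 -0.00159193]
 [ 0.92158323 -0.27670952  0.2722429 ]
 [ 0.26026701 -0.07987373 -0.96222724]] [-0.67300513 -0.03683298  0.37794259]
```

View pics/scene0.png

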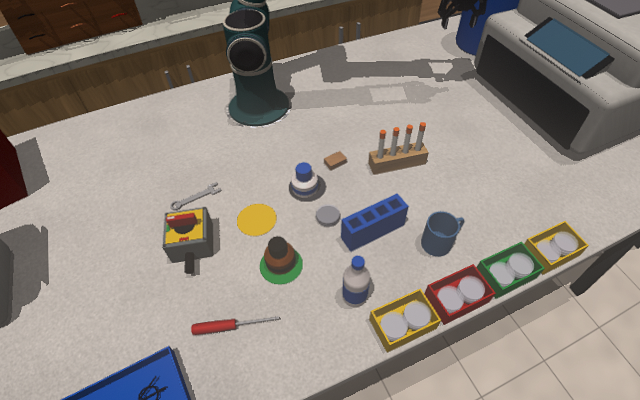

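View pics/side0.png

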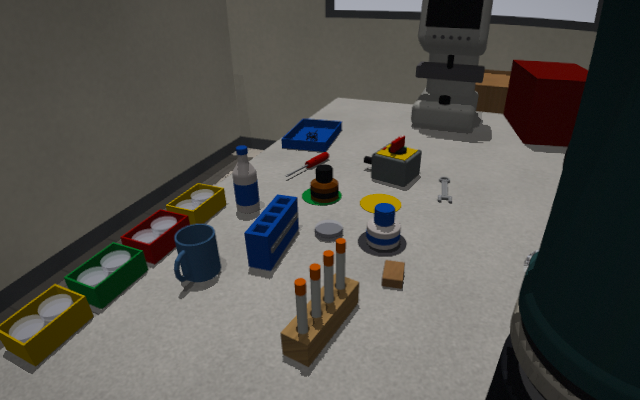

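The scene view shows the isolator handle (183,222), yellow mat (257,219), spent can (281,255), fresh can (305,180), lens blanks (328,215), housing (375,222), stand with 4 rods (398,157), pad box (335,160), mug (440,233) and bottle (356,280).

```bash
cat > h.py <<'E'
import numpy as np, cv2
from rig import ctrl
def ray(f,px):
    p=cv2.undistortPoints(np.array(px,float).reshape(-1,1,2),f["camera_matrix"],np.array(f["distortion"])).reshape(-1,2)
    R=np.array(f["R"]); d=np.c_[p,np.ones(len(p))]@R; return -R.T@f["t"],d
def atz(f,px,z):
    c,d=ray(f,px); return (c+d*((z-c[2])/d[:,2])[:,None])[:,:2]
def proj(f,X):
    return cv2.projectPoints(np.array(X,float).reshape(-1,3),cv2.Rodrigues(np.array(f["R"]))[0],np.array(f["t"]),f["camera_matrix"],np.array(f["distortion"]))[0].reshape(-1,2)
def tri(fs,pxs):
    A=np.zeros((3,3));b=np.zeros(3)
    for f,p in zip(fs,pxs):
        c,d=ray(f,[p]);d=d[0]/np.linalg.norm(d[0]);P=np.eye(3)-np.outer(d,d);A+=P;b+=P@c
    return np.linalg.solve(A,b)
def down(yaw):  # tool z down, tool y axis (closing line) along world angle yaw+90deg ; tool x along yaw
    return np.array([0,np.cos(yaw/2),np.sin(yaw/2),0])
def blobs(img,lo,hi,amin=15):
    hsv=cv2.cvtColor(img,cv2.COLOR_BGR2HSV); m=cv2.inRange(hsv,np.array(lo),np.array(hi))
    n,l,s,c=cv2.connectedComponentsWithStats(m); return [(c[i].round(1).tolist(),int(s[i,4])) for i in range(1,n) if s[i,4]>=amin]
E
python3 - <<'E'
from h import *
np.set_printoptions(precision=4,suppress=True)
s=ctrl.grab_frame("scene"); d=ctrl.grab_frame("side");w=ctrl.grab_frame("wrist")
print("wristcam",-w["R"].T@w["t"])
for n,a,b in [("orange",[5,180,120],[16,255,255]),("yellow",[22,150,120],[32,255,255]),("green",[50,120,60],[75,255,255])]:
    print(n,"S",blobs(s["pixels"],a,b),"D",blobs(d["pixels"],a,b))
print("tri spentcap",tri([s,d],[(278,245),(324,174)]),"fresh",tri([s,d],[(304,170),(384,215)]))
g=lambda p,z:atz(s,p,z)
print("yellow",g([(257,219)],0),"green",g([(281,265)],0),"grey",g([(307,187)],0))
print("housing top corners", g([(341,221),(399,195),(408,208),(347,238)],.085))
print("stand tops",g([(369,153),(425,143),(428,154),(374,167)],.05), "rodtops",g([(382,132),(396,131),(409,128),(422,125)],.14))
print("iso handle",g([(183,222)],.105),"box top",g([(163,212),(206,208),(213,248),(165,252)],.08))
print("bottle",g([(357,262)],.17),"mug",g([(440,222)],.09),"lens",g([(328,215)],.02),"pad",g([(335,159)],.022))
E
```

```text
wristcam [0.1295 0.6647 0.3732]
orange S [] D [([340.1, 240.4], 44), ([328.0, 252.9], 43), ([314.5, 266.6], 52), ([299.6, 281.7], 63)]
yellow S [([256.1, 219.3], 966), ([186.7, 228.9], 479), ([557.3, 243.8], 247), ([549.6, 236.6], 40), ([403.5, 318.4], 431), ([399.3, 308.8], 75)] D [([384.9, 151.2], 76), ([406.1, 153.8], 111), ([211.5, 195.7], 35), ([378.4, 201.4], 457), ([176.0, 206.8], 24), ([40.6, 314.0], 306)]
green S [([512.1, 268.6], 198), ([504.7, 258.8], 30), ([280.9, 273.6], 413)] D [([307.7, 197.0], 113), ([339.1, 195.5], 18), ([101.2, 265.5], 294)]
tri spentcap [ 0.6203 -0.1429  0.0709] fresh [0.4198 0.008  0.0715]
yellow [[ 0.4696 -0.1592]] green [[ 0.6328 -0.1491]] grey [[0.4211 0.0111]]
housing top corners [[0.6272 0.021 ]
 [0.616  0.1941]
 [0.6625 0.1929]
 [0.6784 0.0124]]
stand tops [[0.417  0.215 ]
 [0.4511 0.3897]
 [0.4945 0.3717]
 [0.4733 0.2011]] rodtops [[0.4365 0.2387]
 [0.4494 0.2762]
 [0.454  0.3158]
 [0.4587 0.3561]]
iso handle [[ 0.4801 -0.3387]] box top [[ 0.4051 -0.3834]
 [ 0.4401 -0.2768]
 [ 0.5668 -0.2907]
 [ 0.5294 -0.4008]]
bottle [[ 0.7886 -0.0214]] mug [[0.7359 0.239 ]] lens [[0.5531 0.0187]] pad [[0.3721 0.1248]]
```

View pics/wrist0.png

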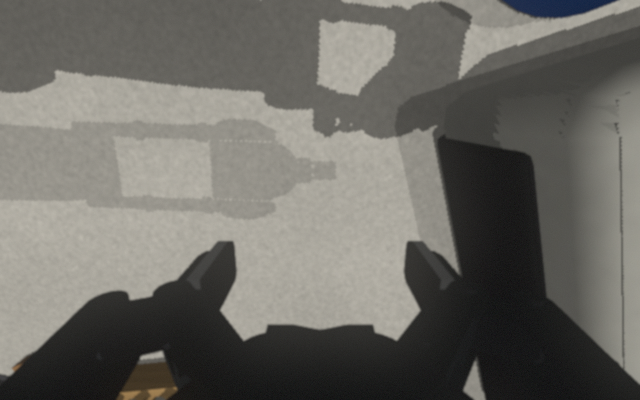

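```bash
cat > v.py <<'E'
from h import *
import pickle
fs={}
for n,p in [("stand",(.39,.295,.30)),("house",(.575,.105,.30)),("cans",(.43,-.09,.30)),("iso",(.415,-.338,.30))]:
    ctrl.goto(p,down(0)); ctrl.hold(.3)
    f=ctrl.grab_frame("wrist"); fs[n]=f; print(n,-np.array(f["R"]).T@f["t"],ctrl.sense()["tool_pos"],ctrl.sense()["clock"])
pickle.dump(fs,open("v.pkl","wb"))
a=np.vstack([np.hstack([fs["stand"]["pixels"],fs["house"]["pixels"]]),np.hstack([fs["cans"]["pixels"],fs["iso"]["pixels"]])])
cv2.imwrite("pics/m1.png",cv2.resize(a[:,:],(800,500),interpolation=cv2.INTER_AREA))
E
python3 v.py
```

```text
stand [0.45933761 0.2940767  0.44240537] [0.38992345 0.29522112 0.29989056] 2.55
house [0.64388844 0.10493385 0.44286657] [0.57461334 0.10590789 0.30025649] 3.9333
cans [ 0.50004744 -0.09056215  0.44237836] [ 0.43046419 -0.08947545  0.29982919] 5.2417
iso [ 0.48483312 -0.33805891  0.44286425] [ 0.41541415 -0.33713319  0.30022031] 6.5667
```

View pics/m1.png

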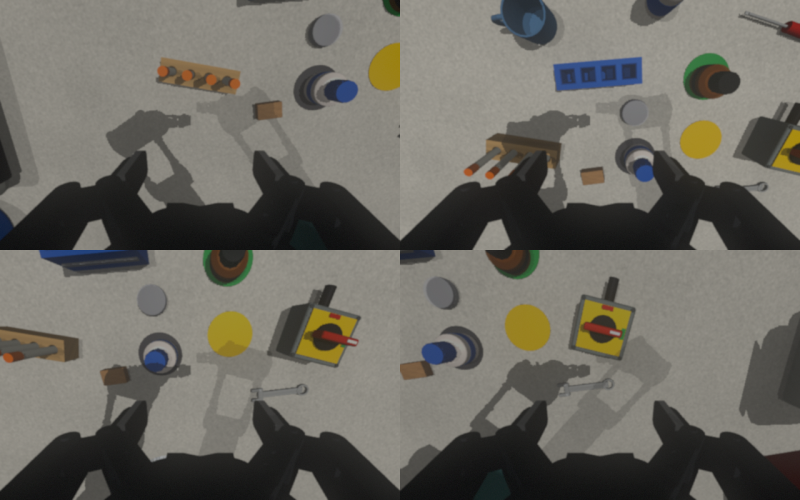

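Stand, housing, cans and isolator are seen near nadir: rods in all 4 stand holes, the bar pointing about -y (white line to the right), its red mark on the +x side.

```bash
cat > m.py <<'E'
from h import *
import pickle
np.set_printoptions(precision=4,suppress=True)
fs=pickle.load(open("v.pkl","rb"))
def mask(f,lo,hi): return cv2.inRange(cv2.cvtColor(f["pixels"],cv2.COLOR_BGR2HSV),np.array(lo),np.array(hi))
def big(m,cond=lambda c:True,k=1):
    cs=[c for c in cv2.findContours(m,cv2.RETR_EXTERNAL,cv2.CHAIN_APPROX_NONE)[0] if cond(c.reshape(-1,2).mean(0))]
    return sorted(cs,key=cv2.contourArea)[::-1][:k]
def rect(f,c,z):
    P=atz(f,c.reshape(-1,2),z); (cx,cy),(w,h),a=cv2.minAreaRect((P*1000).astype(np.float32)); 
    if w<h: w,h,a=h,w,a+90
    return (cx/1000,cy/1000),(w,h),a
f=fs["stand"]
for c in big(mask(f,[3,150,150],[14,255,255]),lambda p:p[1]<200,4): print("orange",c.reshape(-1,2).mean(0),atz(f,[c.reshape(-1,2).mean(0)],.14),cv2.contourArea(c))
c=big(mask(f,[3,60,80],[25,255,255]),lambda p:p[1]<170 and 240<p[0]<400)[0]; print("stand",rect(f,c,.05))
f=fs["house"]
c=big(mask(f,[105,120,60],[128,255,255]),lambda p:p[1]<160 and 230<p[0]<400)[0]; print("house",rect(f,c,.085))
f=fs["iso"]
for t in ([0,150,90],[4,255,255]),([172,150,90],[180,255,255]):pass
m=mask(f,[0,150,90],[6,255,255])|mask(f,[172,150,90],[180,255,255])
for c in big(m,lambda p:p[1]<170 and 250<p[0]<400,2): print("red",c.reshape(-1,2).mean(0),rect(f,c,.119))
c=big(mask(f,[22,120,90],[33,255,255]),lambda p:p[0]>270)[0]; print("plate",rect(f,c,.08))
d=big(mask(f,[0,0,0],[180,255,60]),lambda p:290<p[0]<350 and 90<p[1]<160,2)
c=big(mask(f,[22,120,90],[33,255,255]),lambda p:p[0]<260)[0]; print("ymat",rect(f,c,.0))
f=fs["cans"]
c=big(mask(f,[22,120,90],[33,255,255]),lambda p:p[0]<420)[0]; print("ymat",rect(f,c,.0))
c=big(mask(f,[105,120,60],[128,255,255]),lambda p:p[1]>120)[0]; print("bluecap",rect(f,c,.08))
o=[cv2.resize(fs[n]["pixels"][a:a+125,b:b+200],(400,250),interpolation=cv2.INTER_CUBIC) for n,a,b in [("stand",60,220),("house",60,220),("cans",100,180),("iso",40,230)]]
cv2.imwrite("pics/m2.png",np.vstack([np.hstack(o[:2]),np.hstack(o[2:])]))
E
python3 m.py
```

```text
orange [259.175 113.35 ] [[0.4602 0.3562]] 148.0
orange [298.575 120.05 ] [[0.4537 0.3161]] 146.0
orange [337.6923 127.2308] [[0.4466 0.2757]] 141.5
orange [376.1795 133.8462] [[0.44   0.2355]] 139.5
stand ((0.44967327880859376, 0.2960144348144531), (181.10166931152344, 50.966434478759766), 80.46488189697266)
house ((0.6394708251953125, 0.10905118560791016), (167.68751525878906, 48.358314514160156), 94.75929355621338)
red [326.     127.4416] ((0.4712139892578125, -0.342981689453125), (66.61760711669922, 12.62473201751709), 76.60604858398438)
red [331.9167  92.3333] ((0.5080477905273437, -0.35061260986328124), (17.150861740112305, 4.910553932189941), 76.9411849975586)
plate ((0.470994873046875, -0.34290103149414064), (91.97340393066406, 91.7148208618164), 166.47906494140625)
ymat ((0.4693117065429688, -0.16186842346191407), (108.01734924316406, 107.18407440185547), 175.7684555053711)
ymat ((0.4695386657714844, -0.16284075927734376), (107.78396606445312, 107.50515747070312), 116.3413257598877)
bluecap ((0.427060302734375, 0.002582773208618164), (44.254913330078125, 30.61160659790039), 86.11573791503906)
```

View pics/m2.png

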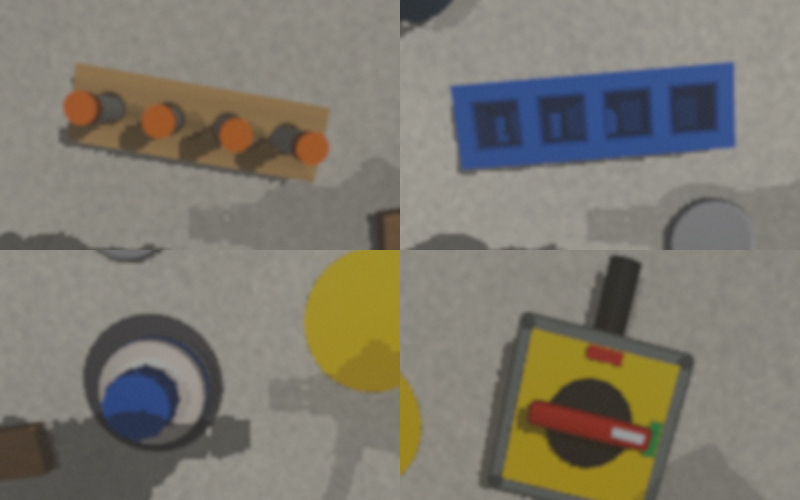

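```bash
cat > turn.py <<'E'
from h import *
def st(m): s=ctrl.sense(); print(m,s["clock"],s["tool_pos"].round(4),s["ft_force"].round(1),s["moment"].round(2),round(s["opening"],4),s["grasp_force"])
def turn(x,y,a0,a1):
    a=np.radians(a0)
    ctrl.goto([x,y,.25],down(a)); ctrl.movel([x,y,.097],v=.12); st("at")
    ctrl.close(40); st("shut")
    for t in np.linspace(a0,a1,7)[1:]: ctrl.goto([x,y,.097],down(np.radians(t)))
    ctrl.hold(.3); st("turned"); ctrl.let_go(); ctrl.hold(.2); ctrl.movel([x,y,.25],v=.2); st("up")
E
python3 - <<'E'
from turn import *
turn(.471,-.343,76.7,166.7)
ctrl.goto([.415,-.338,.30],down(0)); ctrl.hold(.3)
f=ctrl.grab_frame("wrist"); cv2.imwrite("pics/off.png",cv2.resize(f["pixels"][20:180,180:440],(520,320)))
E
```

```text
at 9.1583 [ 0.4717 -0.3435  0.098 ] [-1.3 -0.1 -0.4] [ 0.05  0.02 -0.03] 0.085 0.0
shut 9.8083 [ 0.4707 -0.3429  0.0972] [-1.   0.8  3.4] [ 0.12  0.48 -0.03] 0.0134 41.874815225601196
turned 12.2583 [ 0.4718 -0.3422  0.0972] [1.7 6.  5.5] [ 1.25 -0.4   0.1 ] 0.0133 42.13603734970093
up 14.0667 [ 0.4703 -0.3424  0.2485] [-0.6 -0.9  0. ] [-0.01 -0.01 -0.03] 0.0856 0.0
```

View pics/off.png

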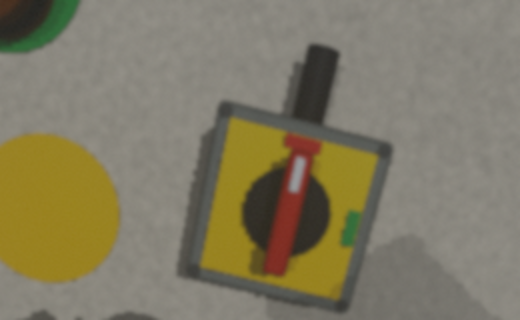

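The white line (297,172) points at the red mark, so the isolator is off. Now the rods.

```bash
cat > rods.py <<'E'
from turn import *
import sys
rods=[(.4602,.3551),(.4538,.3157),(.4468,.2760),(.4403,.2365)]
C=np.array([.6395,.109]);a=np.radians(94.76);u=np.array([np.cos(a),np.sin(a)]);b=np.radians(80.5)
for i in map(int,sys.argv[1:]):
    x,y=rods[i];h=C+u*[.06,.02,-.02,-.06][i]
    ctrl.goto([x,y,.265],down(b)); ctrl.movel([x,y,.1],v=.15); ctrl.close(40); st("grip")
    assert .012<ctrl.sense()["opening"]<.020
    ctrl.movel([x,y,.27],v=.2); ctrl.goto([*h,.27],down(a)); ctrl.hold(.2); st("over")
    for z in (.185,.13,.1005):
        ctrl.movel([*h,z],v=.12); s=ctrl.sense(); assert .012<s["opening"]<.020 and np.abs(s["ft_force"]).max()<15,s
    st("in"); ctrl.let_go(); ctrl.hold(.2); ctrl.movel([*h,.265],v=.2); st("done")
E
python3 rods.py 0
python3 - <<'E'
from h import *
for n in("scene","side"):
    f=ctrl.grab_frame(n); cv2.imwrite(f"pics/{n}1.png",f["pixels"])
a,b=[cv2.imread(f"pics/{n}1.png") for n in("scene","side")]
cv2.imwrite("pics/r1.png",np.hstack([cv2.resize(a[110:260,290:490],(400,300)),cv2.resize(b[170:360,180:430],(400,300))]))
E
```

```text
grip 21.1917 [0.4603 0.3552 0.1002] [-0.5 -0.1  1.9] [-0.08  0.09 -0.08] 0.015 38.92049252986908
over 23.3917 [0.6337 0.1703 0.2701] [-0.1 -0.2 -0. ] [ 0.02 -0.02 -0.02] 0.0149 38.96758496761322
in 25.25 [0.6347 0.1688 0.1008] [ 0.5 -0.5  0.5] [ 0.01 -0.03  0.  ] 0.0153 39.069392681121826
done 27.1083 [0.6336 0.1686 0.2633] [0.9 0.3 0. ] [-0. -0.  0.] 0.0853 0.0
```

View pics/r1.png

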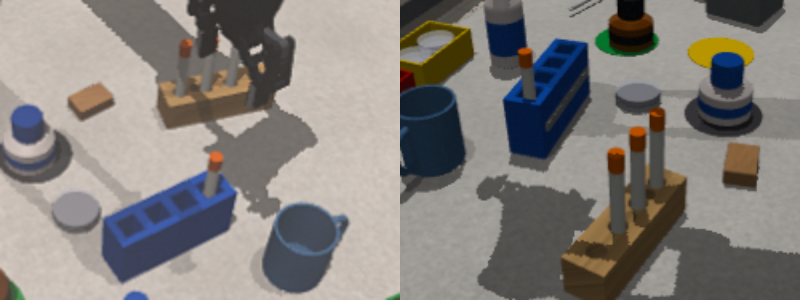

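Rod 0 stands in the end hole of the housing, orange end up at (215,160), at the right height. Next, the other three.

```bash
python3 rods.py 1 2 3 | grep -v over
python3 - <<'E'
from h import *
import pickle
g={}
for n,p in [("house",(.575,.105,.30)),("cans",(.43,-.09,.30))]:
    ctrl.goto(p,down(0)); ctrl.hold(.3); g[n]=ctrl.grab_frame("wrist")
g["scene"]=ctrl.grab_frame("scene"); g["side"]=ctrl.grab_frame("side")
pickle.dump(g,open("g.pkl","wb"))
o=[cv2.resize(g["house"]["pixels"][60:260],(640,200)),]
cv2.imwrite("pics/r2.png",np.vstack([np.hstack([cv2.resize(g["house"]["pixels"][60:210,200:400],(400,300)),cv2.resize(g["side"]["pixels"][120:330,180:460],(400,300))]),np.hstack([cv2.resize(g["cans"]["pixels"][0:225,100:400],(400,300)),cv2.resize(g["scene"]["pixels"][130:310,230:470],(400,300))])]))
E
```

```text
grip 30.025 [0.4538 0.3158 0.1002] [-1.  -0.2  3. ] [ 0.03  0.13 -0.02] 0.0148 38.91534626483917
in 34.1083 [0.638  0.129  0.1008] [-0.1  0.1  0.2] [-0.02  0.01  0.05] 0.0149 39.08414304256439
done 35.9667 [0.6369 0.1288 0.2632] [-0.5 -0.7 -0.2] [-0.01 -0.02 -0.02] 0.0856 0.0
grip 38.8083 [0.4469 0.2761 0.1003] [-0.4 -0.1  2.1] [ 0.04  0.09 -0.02] 0.015 38.91296446323395
in 42.9167 [0.6414 0.0891 0.1008] [-0.5  0.1 -0.7] [ 0.03 -0.06 -0.02] 0.0149 39.11324679851532
done 44.775 [0.6403 0.089  0.2634] [-0.5  0.8 -0.5] [-0.03  0.04 -0.  ] 0.0854 0.0
grip 47.65 [0.4404 0.2366 0.1003] [ 0.7 -0.1  3.5] [-0.01  0.17 -0.01] 0.0146 38.90025615692139
in 51.7833 [0.6447 0.0492 0.1008] [ 0.2 -0.3 -0.4] [-0.03  0.01  0.01] 0.015 39.11154270172119
done 53.6417 [0.6436 0.0492 0.2634] [-0.9  0.  -0.1] [-0.02 -0.07 -0.01] 0.0854 0.0
```

View pics/r2.png

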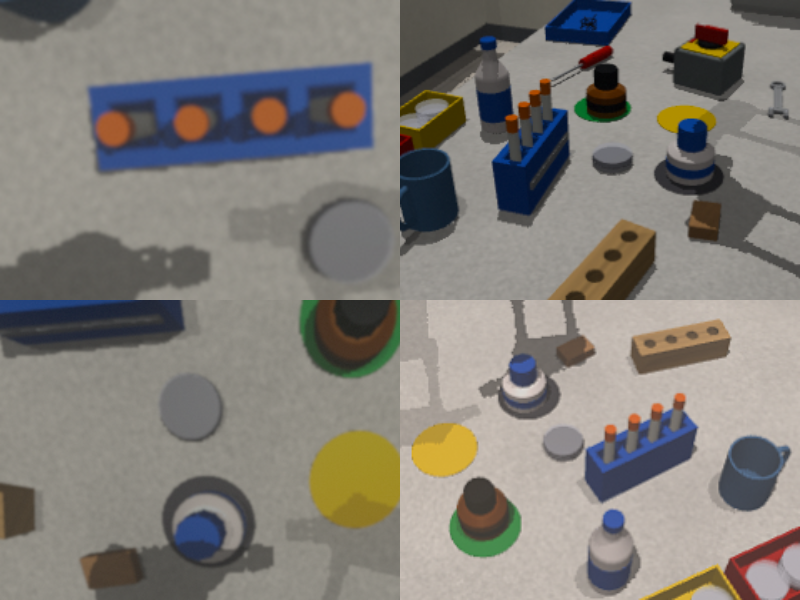

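All four rods are upright in the housing, orange up, and both cans are still on their starting mats. Now nadir views of the cans.

```bash
cat > look.py <<'E'
from h import *
np.set_printoptions(precision=4,suppress=True)
HS=dict(blue=([100,110,50],[128,255,255]),black=([0,0,0],[180,255,48]),green=([45,90,40],[80,255,255]),yellow=([22,120,80],[33,255,255]),grey=([0,0,50],[180,45,92]))
def view(x,y,yaw=np.pi,z=.30):
    ctrl.goto([x-.07*np.cos(yaw),y-.07*np.sin(yaw),z],down(yaw)); ctrl.hold(.3); return ctrl.grab_frame("wrist")
def circ(f,col,xy,z,R=.09):
    m=cv2.inRange(cv2.cvtColor(f["pixels"],cv2.COLOR_BGR2HSV),*map(np.array,HS[col]))
    ok=np.zeros_like(m); p=proj(f,[[xy[0]+R*np.cos(t),xy[1]+R*np.sin(t),z] for t in np.linspace(0,6.28,40)]); cv2.fillPoly(ok,[p.astype(np.int32)],255)
    m=cv2.morphologyEx(m&ok,cv2.MORPH_OPEN,np.ones((3,3))); cs=cv2.findContours(m,cv2.RETR_EXTERNAL,cv2.CHAIN_APPROX_NONE)[0]
    if not cs: return None
    c=max(cs,key=cv2.contourArea); P=(atz(f,c.reshape(-1,2),z)*1000).astype(np.float32)
    (a,b),r=cv2.minEnclosingCircle(P); return np.array([a/1000,b/1000]),r
def draw(img,f,xy,r,z,col=(255,255,255)):
    p=proj(f,[[xy[0]+r*np.cos(t),xy[1]+r*np.sin(t),z] for t in np.linspace(0,6.28,60)]); cv2.polylines(img,[(p*8).astype(np.int32)],True,col,1,cv2.LINE_AA,3)
E
python3 - <<'E'
from look import *
out=[]
for cap,mat,xy in (("blue","grey",(.421,.01)),("black","green",(.633,-.149))):
    f=view(*xy); c=circ(f,cap,xy,.087,.06); m=circ(f,mat,xy,.001); print(cap,c,mat,m)
    im=f["pixels"].copy(); draw(im,f,c[0],.022,.087); draw(im,f,m[0],.055,.001,(0,255,255))
    out.append(cv2.resize(im[20:220,220:420],(400,400),interpolation=cv2.INTER_CUBIC))
cv2.imwrite("pics/c1.png",np.hstack(out))
E
```

```text
blue (array([0.421 , 0.0026]), 21.19356918334961) grey (array([0.4236, 0.0282]), 71.65640258789062)
black None green (array([ 0.6318, -0.1508]), 53.45690155029297)Traceback (most recent call last):
  File "<stdin>", line 5, in <module>
TypeError: 'NoneType' object is not subscriptable
```

```bash
sed -i 's/255,48\])/255,75])/' look.py; python3 - <<'E'
from look import *
out=[]
for cap,mat,xy in (("black","green",(.633,-.149)),("blue","grey",(.421,.005))):
    f=view(*xy); c=circ(f,cap,xy,.087,.045); m=circ(f,mat,xy,.001); print(cap,c,mat,m)
    im=f["pixels"].copy(); 
    print(im[tuple(proj(f,[[*xy,.087]])[0].astype(int)[::-1])], im[tuple(proj(f,[[xy[0],xy[1]+.047,.0]])[0].astype(int)[::-1])])
    if c: draw(im,f,c[0],.022,.087)
    if cap=="blue": m=[(.421,.0026)]
    draw(im,f,m[0],.055,.001,(0,255,255))
    out.append(cv2.resize(im[20:220,220:420],(400,400),interpolation=cv2.INTER_CUBIC))
cv2.imwrite("pics/c1.png",np.hstack(out))
E
```

```text
black (array([ 0.6231, -0.1483]), 22.712100982666016) green (array([ 0.6317, -0.1509]), 53.47113800048828)
[48 51 51] [50 76 47]
blue (array([0.4209, 0.0023]), 21.0875244140625) grey (array([0.4209, 0.0261]), 69.13284301757812)
[141  82  54] [64 63 64]
```

View pics/c1.png

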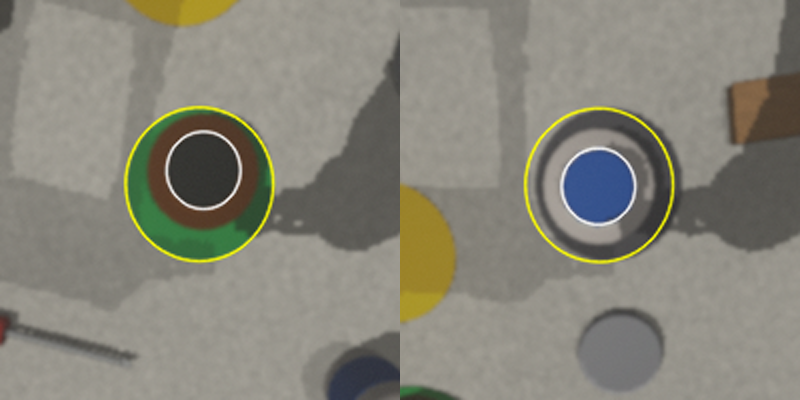

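```bash
cat > can.py <<'E'
from look import *
from turn import st
def carry(p,q,yaw=np.pi/2):
    ctrl.goto([*p,.18],down(yaw)); ctrl.movel([*p,.052],v=.12); ctrl.close(50); st("grip")
    assert .035<ctrl.sense()["opening"]<.052
    ctrl.movel([*p,.19],v=.15); ctrl.movel([*q,.19],v=.2); ctrl.hold(.2); ctrl.movel([*q,.0525],v=.08); st("down")
    ctrl.let_go(); ctrl.hold(.2); ctrl.movel([*q,.20],v=.15)
E
python3 - <<'E'
from can import *
carry((.6231,-.1483),(.4695,-.1625))
f=view(.421,.005); c=circ(f,"blue",(.421,.005),.087,.05); print("fresh",c)
k=circ(f,"black",(.4695,-.1625),.087,.05);print("spent",k)
E
```

```text
grip 66.025 [ 0.6234 -0.1484  0.0529] [-1.3 -0.5  4.1] [ 0.05  0.2  -0.05] 0.0431 50.771639943122864
down 70.0833 [ 0.4701 -0.1627  0.0529] [-0.1  0.1 -3.1] [0.01 0.01 0.  ] 0.0427 51.2653648853302
fresh (array([0.4209, 0.0025]), 21.028717041015625)
spent (array([ 0.4662, -0.1556]), 27.088008880615234)
```

```bash
python3 - <<'E'
from can import *
carry((.421,.0025),(.6317,-.151))
xy=(.421,.005); f=view(*xy); m=circ(f,"grey",xy,.001,.075); print("mat",m)
g=view(.4695,-.1625); k=circ(g,"black",(.4695,-.1625),.087,.05);print("spent",k)
e=view(.6317,-.151); b=circ(e,"blue",(.6317,-.151),.087,.05);print("fresh",b)
out=[]
for F,c,r,z in ((f,(.421,.005),.055,.001),(g,k[0],.022,.087)):
    im=F["pixels"].copy(); draw(im,F,c,r,z)
    out.append(cv2.resize(im[20:220,220:420],(400,400),interpolation=cv2.INTER_CUBIC))
cv2.imwrite("pics/c2.png",np.hstack(out))
E
```

```text
grip 76.4667 [0.4214 0.0025 0.0527] [-1.8  0.4  6.4] [0.01 0.24 0.02] 0.0431 50.51511526107788
down 81.05 [ 0.6322 -0.1511  0.0531] [ 1.1 -0.1 -1.6] [0.02 0.   0.01] 0.0429 51.1055463552475
mat (array([0.42  , 0.0184]), 61.6922721862793)
spent (array([ 0.4694, -0.1627]), 21.946596145629883)
fresh (array([ 0.6316, -0.1511]), 20.875377655029297)
```

View pics/c2.png

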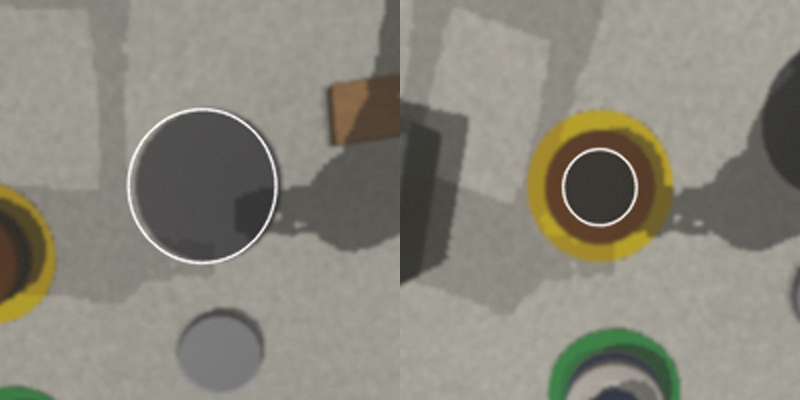

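The grey mat is clear and fits a circle at about (0.421, 0.007). The spent can is centred on the yellow mat.

```bash
python3 - <<'E'
from can import *
carry((.4694,-.1627),(.421,.007))
xy=(.421,.007); f=view(*xy); print("spent",circ(f,"black",xy,.087,.03))
e=view(.6317,-.151); b=circ(e,"blue",(.6317,-.151),.087,.06);print("fresh",b)
h=view(.64,.109,yaw=0)
sc=ctrl.grab_frame("scene")["pixels"]
out=[cv2.resize(F["pixels"][20:220,220:420],(300,300),interpolation=cv2.INTER_CUBIC) for F in (f,e)]
o2=[cv2.resize(h["pixels"][20:220,220:420],(300,300)),cv2.resize(sc[130:310,200:380],(300,300))]
cv2.imwrite("pics/c3.png",np.vstack([np.hstack(out),np.hstack(o2)]))
print(ctrl.sense()["clock"])
E
```

```text
grip 89.55 [ 0.4697 -0.1629  0.0527] [-2.4  1.1  6.1] [0.09 0.18 0.03] 0.0429 50.85587739944458
down 93.7167 [0.4216 0.007  0.0529] [-0.2 -0.5 -3.3] [-0.03  0.01 -0.03] 0.0428 51.16775393486023
spent (array([0.4213, 0.0072]), 22.742809295654297)
fresh (array([ 0.6318, -0.1511]), 21.100845336914062)
102.025
```

View pics/c3.png

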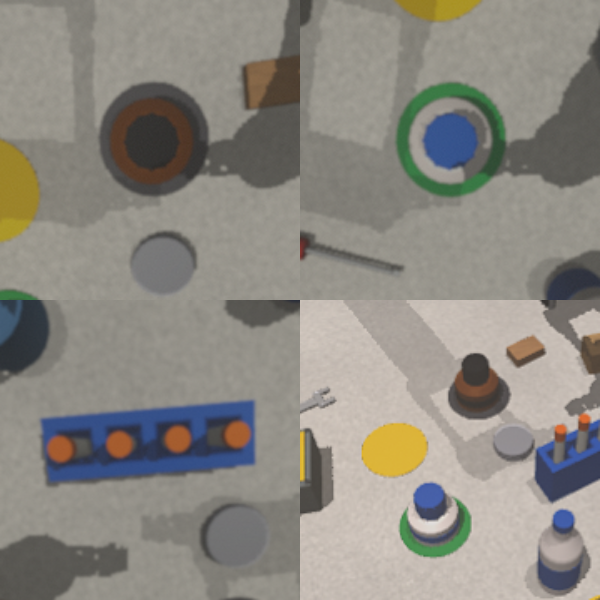

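Both cans are centred on their target mats, spent at (152,140) on grey and fresh at (451,140) on green, and all four rods are in the housing. I'll turn the isolator back on and check again.

```bash
python3 - <<'E'
from can import *
from turn import turn
turn(.471,-.343,166.7,76.7)
f=view(.485,-.338,yaw=0); 
a=view(.421,.007); print("spent",circ(a,"black",(.421,.007),.087,.03))
e=view(.6317,-.151); print("fresh",circ(e,"blue",(.6317,-.151),.087,.06))
ctrl.goto([.45,-.2,.35],down(np.pi)); ctrl.hold(.5)
sc=ctrl.grab_frame("scene")["pixels"]
cv2.imwrite("pics/c4.png",np.hstack([cv2.resize(f["pixels"][20:180,200:400],(375,300)),cv2.resize(sc[110:310,150:430],(420,300))]))
print(ctrl.sense()["clock"])
E
```

```text
at 106.5667 [ 0.4717 -0.3435  0.0981] [ 0.5 -0.3  0.4] [0.04 0.06 0.03] 0.0857 0.0
shut 107.2167 [ 0.4712 -0.3422  0.0973] [0.4 4.  3.5] [ 0.75 -0.05 -0.15] 0.013 42.10789740085602
turned 109.6667 [ 0.4706 -0.3424  0.0973] [-1.6  4.9  6.3] [ 0.93  0.49 -0.09] 0.013 42.34093129634857
up 111.475 [ 0.4703 -0.3424  0.2485] [-0.   0.  -0.6] [ 0.   -0.02  0.01] 0.0852 0.0
spent (array([0.4214, 0.0072]), 22.755189895629883)
fresh (array([ 0.6318, -0.1511]), 21.100988388061523)
118.3917
```

View pics/c4.png

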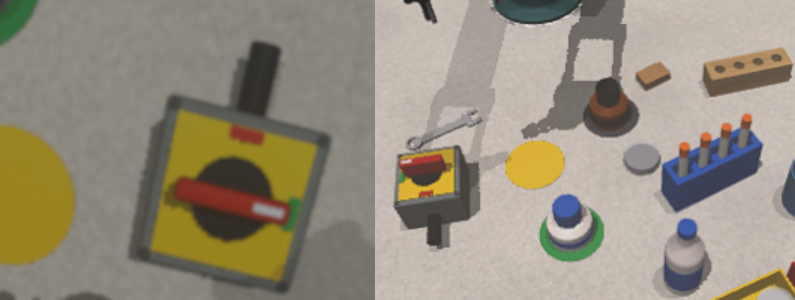

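The handle points at the green mark (290,212), so it is on. Cans and rods are all in place.

```bash
python3 -c "
from rig import ctrl
print(ctrl.finish_job())"
```

```text
the job is handed in; nothing more can be done
None
```

The job is done and handed in: I turned the isolator off, moved all four rods into the housing (upright, orange end up), put the fresh canister on the green mat and the spent one on the grey mat, and turned the isolator back on at about 111 s.

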